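# Shut the mould press, free its lever and hold it clamped

### The job

The small mould press on the model-making bench is loaded and its front door hangs open: first push the drop-down door back up until it is fully shut. Then flip the safety catch on top of the press all the way over, away from the lever it guards, and after that pull the U-shaped lever towards the robot as far as it goes, and finish while still holding it there with the fingers, because it springs back when let go. Do not force the lever against the catch, and leave the two dropper bottles and the cup standing where they are.

Things in the scene. Friction and masses are not known exactly. Their poses are not given: they have to be found in the camera images.
- press: Grey painted mould press, a fixed box 170 mm deep (its x), 280 mm wide (its y) and 140 mm high with a flat top; it carries the door, the lever and the catch. Origin at the centre of its underside on the table; its x points out of its back, away from the robot, y to its left side as the robot sees it, z up. The front face is 85 mm from the origin on the -x side. The press cannot move; its place and yaw vary.
- door (a joint): Angle of the front door in rad: 0 = shut and upright, grows as the door drops towards the robot (starts half open, stop at 1.3). A stiff hinge, it stays where it is left; about 3 N at its upper edge moves it.
- door_hinge (a point): Middle of the door's hinge line, which runs along the press's y at the bottom of the front face, 16 mm above the table. The door is 272 mm wide, 118 mm high and 10 mm thick, grey frame with a clear window.
- door_lip (a point): Middle of the outer edge of the steel pull lip on the door's outside, 120 mm long (along y) and 8 mm thick: 110 mm up the door from the hinge line and 25 mm out from the press's front face when shut. Moves with the door. When the door is shut its upper edge is 134 mm above the table, 6 mm below the press's top.
- catch (a joint): Angle of the safety catch in rad: 0 = engaged, lying level in front of the lever's left leg and really blocking it; grows as its free end (which points to the press's -y) is lifted up and over to the +y side; 1.57 = upright, stop at 2.1 (flipped all the way over). Starts near 0. Moves easily (about 1.5 N at the pin) and stays where it is left.
- catch_hinge (a point): Pivot of the catch, axis along the press's x, 200 mm above the table, on a small post on the press's top, 98 mm to +y and 10 mm to -x of the press's centre. The catch is a flat steel arm 8 mm thick and 14 mm high, reaching 80 mm from the pivot.
- catch_pin (a point): Place to grip the catch: a round steel pin 12 mm in diameter, parallel to the press's x, sticking out 54 mm from the catch's arm towards the robot (-x), 70 mm from the pivot. This point is on the pin's axis, 36 mm to -x of the arm's middle plane, 22 mm short of the pin's end. The pin can turn within a grip. Moves with the catch.
- lever (a joint): Angle of the lever in rad: 0 = rest, leaning 0.45 rad from upright towards the press's back; grows as it is pulled towards the robot (-x); stop at 1.0 (leaning 0.55 rad towards the robot). A spring returns it to 0 when let go: about 3 N at the bar at rest, 10 N at the stop.
- lever_hinge (a point): Middle of the lever's pivot axis, which runs along the press's y, 160 mm above the table (20 mm above the press's top), 10 mm to -x of the press's centre. The lever is a U of two round steel legs of 12 mm diameter, 55 mm to either side of the middle, joined at the top by the bar.
- lever_bar (a point): The lever's cross bar: black, round, 16 mm in diameter, 124 mm long along the press's y, 130 mm from the pivot axis. This point is at its middle, on its axis; the clear length between the legs is 98 mm. It moves with the lever (277 mm above the table at rest).
- bottle_a: Grey paint dropper bottle with a black cap, 25 mm in diameter, 82 mm high, standing loose on the table by the press's right side (-y); origin at the centre of its underside. Leave alone.
- bottle_b: White paint dropper bottle with a white cap, 25 mm in diameter, 82 mm high, loose, by the press's right side (-y), farther back; origin at the centre of its underside. Leave alone.
- cup: Clear plastic cup, 72 mm in diameter at the rim, 85 mm high, loose and empty, by the press's left side (+y); origin at the centre of its underside. Leave alone.

How it is judged:
On the way, in this order (a step that is already met when the one before it is completed fails the run):
1. the door is pushed fully shut, the catch still engaged and the lever at rest (value of joint door below 0.06 rad and value of joint catch below 0.4 rad and value of joint lever below 0.25 rad), for 0.2 s.
2. the catch is flipped over, the lever still at rest (value of joint catch above 1.75 rad and value of joint lever below 0.25 rad and value of joint door below 0.08 rad), for 0.2 s.
3. the lever is pulled fully towards the robot (value of joint lever above 0.88 rad), for 0.2 s.
At the end, for the whole second after the job is handed in: The fingers hold the lever's bar (more than 2 N) with the lever pulled past 0.88 rad of its 1.0, the catch is flipped past 1.7 rad and the door is shut to within 0.08 rad; bottles and cup have moved less than 40 mm and stand upright (value of joint door below 0.08 rad and value of joint catch above 1.7 rad and value of joint lever above 0.88 rad and contact force between lever and the fingers above 2 N); the arm keeps its last pose, push and grip.
It fails at once if the lever is forced while the catch still guards it (value of joint lever above 0.35 rad and value of joint catch below 0.5 rad).
It fails at once if bottle_a is shoved away or knocked over (distance of bottle_a from where it was at the start of the episode above 0.04 m or angle between bottle_a's own z axis and vertical above 0.5 rad).
It fails at once if bottle_b is shoved away or knocked over (distance of bottle_b from where it was at the start of the episode above 0.04 m or angle between bottle_b's own z axis and vertical above 0.5 rad).
It fails at once if cup is shoved away or knocked over (distance of cup from where it was at the start of the episode above 0.04 m or angle between cup's own z axis and vertical above 0.5 rad).
It also fails if it takes over 61 s, if anything falls off the work surface, if the arm or the gripper's body presses on something with over 40 N, if the wrist force passes 120 N, or if a joint passes its speed limit or range.

### The arm

A 6-joint arm with a two-finger parallel gripper is mounted at the origin on the work surface. World frame = base frame: x ahead of the robot, y to its left, z up, the work surface at z = 0. Lengths are in m, angles in rad, forces in N, time in s.
With the tool pointing down it reaches from about 0.35 to 0.85 m from the base axis. Payload 8.1 kg.
Tool frame: the origin (TCP) lies between the finger pads; the fingertips stand 25 mm ahead of it and the grasp point (between the pads) lies 6 mm ahead of it (tips_ahead is the distance from the TCP to the fingertips, in m); z points along the fingers, y is the line along which they close (so a half turn about z gives the same grasp; the last joint's range is limited). The gripper opens to 85 mm and grips with 20 to 120 N. Pads are 22 mm wide; open, the fingers measure 114 mm over their backs; the gripper's body (76 mm by 85 mm) begins 54 mm behind the grasp point. The pads swing forward as they close: fully open they stand 13 mm farther back than shut.
Start: joints at [1.182, 0.13, 1.488, -0, 1.523, -0.085], TCP at [0.179, 0.573, 0.256] pointing down, gripper open.
Joint ranges: [-2.96, 2.96], [-0.89, 2.26], [0.02, 2.5], [-1.34, 4.48], [0, 2.73], [-2.66, 2.66]. Speed limits (rad/s): [2.39, 2.39, 2.79, 3.14, 3.14, 3.14].

### API

Orientations are given as a unit quaternion [w, x, y, z].
In Python, from cell import state, grab_frame, camera_info, job_done, search_frame, regions_of, tips_ahead gives the robot as it stands.
- The arm moves only by the tool arm_command, never from a script. Its argument "increments" is text: rows parted by semicolons, each of 5 numbers parted by spaces: the shift along the world's x, y, z in m, then the turn about the world's z in degrees, then the opening, from 0 (shut) to 1 (fully open). A call has 1 to 12 rows; each row is the pose to reach, as a shift and turn from the pose commanded when the call began; what a row does not reach only later rows make up. A row lasts 1/8 s, in which the tool goes at most 62.5 mm and 10.7 degrees, less where a joint would pass 70% of its speed; a pose out of reach is approached as far as the arm can. A call with a gripper value outside its range is refused whole. The fingers move at their own pace and stop on an object; "newtons" is the grip in N (left out, the last holds). Time passes only in rows, so rows that repeat a pose let the fingers close. It gives the time, the measured TCP pose, the force, the opening and the grip force at its end, in the units of the state.
- state(): the state, without advancing time (a new reading comes with each control period).
- grab_frame(name): name is "side" or "top" or "wrist"; returns the picture (420x560x3 uint8, red, green, blue); there is no depth.
- camera_info(name): a dict with "fx", "fy", "cx", "cy" (pixels), "world_from_camera" (4x4, takes a point from camera to world coordinates). Camera axes: x right, y down, z forward; pixel columns grow to the right and rows downward; lengths in m; the calibration is good to about 2 mm. A picture is of the moment at which its call begins: read the wrist's pose just before it. camera_info takes no time and is no camera call; for the wrist camera it gives the pose at the moment of the call.
- job_done(): hands the job in; it is judged then, once.
Trained networks look in the newest picture that a camera, given by its name, has taken for a name from the list of things; names that differ only in an ending like _2 or _b are one class to them, and where a whole thing is asked for, a point or a joint stands for the part that bears it (a point fixed in the world has none). Each returns a list of dicts, best first, with "conf" (0 to 1); they miss things now and then, are a little off and sometimes report something else, mostly with a low value. They report only what shows in the picture. A call takes as long as a camera call.
- search_frame(camera, label): "uv" ([column, row] in pixels, amid what is visible of it).
- regions_of(camera, label): "mask" (420x560 bool, what is visible of it) and "uv" ([column, row] in pixels, amid what is visible of it).
The state is a dict: "t": time; "joint_pos": joint angles; "qd": joint speeds; "effort": joint torques, N m; "position": TCP position; "orientation": TCP orientation; "contact_force": force on the tool from outside, world axes, zero at the start; "torque": the same for the moment, N m; "grip_width": finger opening in m; "finger_force": force on a finger pad.
Only numpy, scipy, OpenCV 4.12 (cv2) and the standard library are available. Lean on these libraries where they do the work, as an engineer would, in place of code of your own. Each camera call takes 0.05 s, during which the arm holds its last target. There are 200 camera calls.

## Working session

There is one attempt and no reset: what is moved stays moved. The work goes in short steps, Python scripts to look and compute and a tool call to move; the robot and the scene stay as the last step left them, time stands still between calls to the robot, and variables do not carry over. Pictures are saved under pics/ and viewed, at most 10 in all, crops included, and the job is handed in when it is done.

Besides the shell and the picture viewer there is one more tool, called after ">>>" by a JSON object that holds its "method" and its "body", one argument or row to a line. arm_command: Moves the arm, as the interface text tells. Its arguments: {"type":"object","properties":{"increments":{"type":"string"},"newtons":{"type":"number"}},"required":["increments"]}

```bash
mkdir -p pics
python3 - <<'E'
from cell import *
import cv2,numpy as np
s=state();print(s['t'],s['position'],s['orientation'],s['grip_width'])
ims=[]
for c in("side","top"):
    f=grab_frame(c);i=camera_info(c);print(c,i['fx'],i['cx'],i['cy'],np.round(i['world_from_camera'],3).tolist())
    cv2.imwrite(f'pics/{c}0.png',f[:,:,::-1])
    for n in("press","door_lip","catch_pin","lever_bar","catch_hinge","lever_hinge","door_hinge","bottle_a","bottle_b","cup"):
        print(n,[(np.round(d['uv']).tolist(),round(d['conf'],2)) for d in search_frame(c,n)[:2]])
E
```

```text
0.0 [0.17928109 0.57205829 0.2552246 ] [-2.25388161e-04  1.51320641e-01  9.88484280e-01 -9.16576014e-04] 0.08541538207532404
side 454.74413499602224 275.5435059016106 208.61310552325727 [[0.899, -0.303, 0.315, 0.299], [-0.437, -0.654, 0.618, -0.564], [0.019, -0.694, -0.72, 0.838], [0.0, 0.0, 0.0, 1.0]]
press [([266.0, 212.0], 0.61)]
door_lip [([219.0, 235.0], 0.66), ([246.0, 161.0], 0.52)]
catch_pin [([243.0, 162.0], 0.88)]
lever_bar [([288.0, 141.0], 0.72)]
catch_hinge [([291.0, 142.0], 0.67), ([247.0, 161.0], 0.63)]
lever_hinge [([287.0, 140.0], 0.59)]
door_hinge [([218.0, 236.0], 0.9)]
bottle_a [([331.0, 285.0], 0.76), ([299.0, 312.0], 0.73)]
bottle_b [([331.0, 285.0], 0.76), ([299.0, 312.0], 0.73)]
cup [([204.0, 157.0], 0.84)]
top 429.37155904433797 271.98251308880975 214.761127930501 [[-0.001, -0.988, 0.153, 0.496], [-0.999, 0.006, 0.033, 0.001], [-0.034, -0.153, -0.988, 1.035], [0.0, 0.0, 0.0, 1.0]]
press [([246.0, 242.0], 0.74), ([250.0, 283.0], 0.34)]
door_lip [([252.0, 281.0], 0.93), ([225.0, 233.0], 0.33)]
catch_pin [([226.0, 232.0], 0.89)]
lever_bar [([233.0, 194.0], 0.77)]
catch_hinge [([224.0, 230.0], 0.83)]
lever_hinge [([235.0, 191.0], 0.64)]
door_hinge [([253.0, 284.0], 0.9)]
bottle_a [([336.0, 211.0], 0.68), ([352.0, 244.0], 0.53)]
bottle_b [([336.0, 211.0], 0.68), ([352.0, 244.0], 0.53)]
cup [([135.0, 254.0], 0.77)]
```

Run:
```python
import cv2
for c in("side","top"):
    f=cv2.imread(f'pics/{c}0.png')[90:360,90:450]
    cv2.imwrite(f'pics/{c}0c.png',cv2.resize(f,None,fx=2.2,fy=2.2,interpolation=cv2.INTER_CUBIC))
```

```text
(no output)
```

View pics/side0c.png

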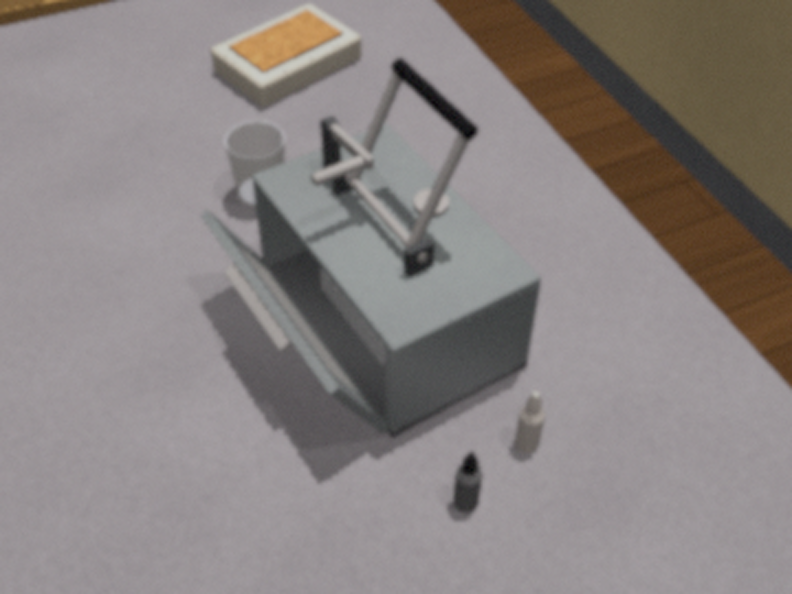

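View pics/top0c.png

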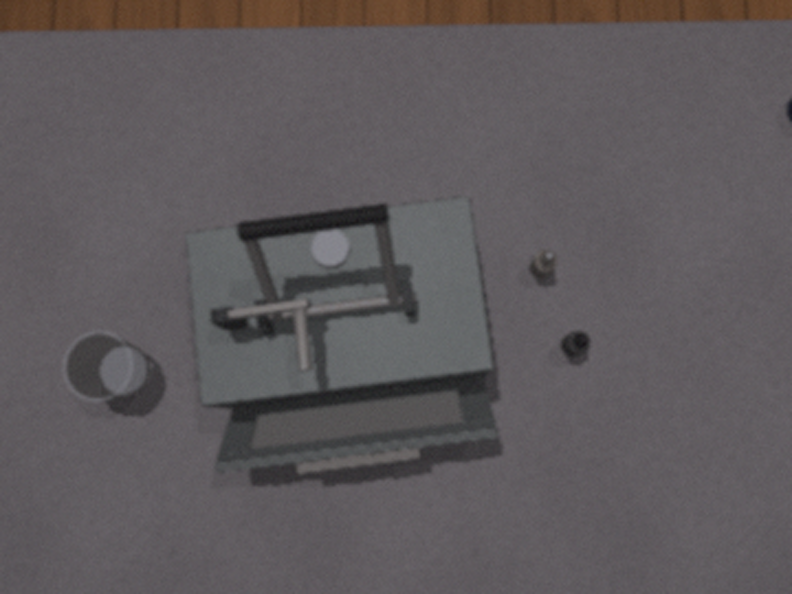

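Side picture: the press stands with its door about half open, the lever at rest and the catch level; in the crop its top corners are at (538,280), (387,348) and (255,182), bar ends (400,66) and (472,131). Top picture: top corners at (187,233), (470,198), (491,372) and (203,405), pin from (302,308) to (305,368), lip edge from (298,470) to (418,455). I'll fit the press pose and the joint angles to these points.

```bash
cat > h.py <<'E'
import numpy as np
from cell import *
def proj(c,P,T=None):
    i=camera_info(c);W=i['world_from_camera'];W=np.array(W)
    q=(np.atleast_2d(P)-W[:3,3])@W[:3,:3]
    return np.c_[i['cx']+i['fx']*q[:,0]/q[:,2],i['cy']+i['fy']*q[:,1]/q[:,2]]
def w(p,P):
    x,y,a=p[:3];c,s=np.cos(a),np.sin(a);P=np.atleast_2d(P)
    return np.c_[x+c*P[:,0]-s*P[:,1],y+s*P[:,0]+c*P[:,1],P[:,2]]
def lip(d,y=0,up=.110,out=.025): # local; hinge at x=-.085,z=.016
    return [-.085-out*np.cos(d)-up*np.sin(d),y,.016+up*np.cos(d)-out*np.sin(d)]
def bar(l,y=0):
    a=.45-l;return [-.01+.13*np.sin(a),y,.16+.13*np.cos(a)]
def pin(c,x=-.046,r=.07): return [x,.098-r*np.cos(c),.2+r*np.sin(c)]
E
python3 - <<'E'
from h import *
from scipy.optimize import least_squares
def f(l): return 90+np.array(l,float)/2.2
T=f([(187,233),(470,198),(491,372),(203,405),(240,230),(387,213),(305,368),(298,470),(418,455)])
S=f([(538,280),(387,348),(255,182),(400,66),(472,131),(315,179),(206,213),(330,388)])
def pts(p):
    d,c=p[3:]
    t=[(.085,.14,.14),(.085,-.14,.14),(-.085,-.14,.14),(-.085,.14,.14),bar(0,.062),bar(0,-.062),pin(c,-.068),lip(d,.06),lip(d,-.06)]
    s=[(.085,-.14,.14),(-.085,-.14,.14),(-.085,.14,.14),bar(0,.062),bar(0,-.062),pin(c,-.068),lip(d,.136,.118,.005),lip(d,-.136,.118,.005)]
    return w(p,t),w(p,s)
def r(p):
    t,s=pts(p);return np.r_[(proj("top",t)-T).ravel(),(proj("side",s)-S).ravel()]
o=least_squares(r,[.53,.03,0.1,.7,0],loss='soft_l1');p=o.x
print(np.round(p,4));print(np.round(o.fun.reshape(-1,2),1).tolist())
np.save('p.npy',p)
print('lip',w(p,[lip(p[3]),lip(0),lip(p[3],0,.118,0),lip(p[3],0,.118,.01)]).round(3).tolist())
print('pin',[w(p,pin(c)).round(3).tolist() for c in (p[4],.8,1.57,2.1)])
print('bar',[w(p,bar(l)).round(3).tolist() for l in (0,.5,1)])
E
```

```text
[0.6114 0.0914 0.1079 0.4726 0.104 ]
[[-0.4, -1.7], [0.8, -0.7], [1.2, -0.3], [-1.7, -0.4], [0.1, 0.2], [1.3, 0.2], [0.0, 0.6], [-1.1, 0.2], [0.1, 0.8], [1.7, -1.0], [1.3, 0.9], [-1.5, -4.4], [-0.8, -1.0], [-0.2, 1.4], [-0.9, 0.0], [-0.6, -2.0], [0.6, 0.2]]
lip [[0.455, 0.074, 0.103], [0.502, 0.08, 0.126], [0.474, 0.076, 0.121], [0.465, 0.076, 0.117]]
pin [[[0.563, 0.115, 0.207]], [[0.56, 0.135, 0.25]], [[0.555, 0.184, 0.27]], [[0.551, 0.219, 0.26]]]
bar [[[0.658, 0.096, 0.277]], [[0.595, 0.09, 0.29]], [[0.534, 0.083, 0.271]]]
```

Run:
```python
from h import *
print(tips_ahead if not callable(tips_ahead) else tips_ahead())
p=np.load('p.npy')
print('door', w(p,[(-.20,-.045,.115),(-.168,-.045,.115),(-.121,-.045,.115)]).round(4).tolist())
print('cup',)
```

```text
0.025
door [[0.4174, 0.0251, 0.115], [0.4493, 0.0286, 0.115], [0.496, 0.0336, 0.115]]
cup
```

>>> {"method": "arm_command", "body": {
  "increments": "0.03 -0.06 0 8 0; 0.06 -0.12 0 16 0; 0.09 -0.18 0 23.6 0; 0.12 -0.24 0 23.6 0; 0.15 -0.30 0 23.6 0; 0.18 -0.36 0 23.6 0; 0.21 -0.42 0 23.6 0; 0.225 -0.48 0 23.6 0; 0.238 -0.547 0 23.6 0; 0.238 -0.547 -0.05 23.6 0; 0.238 -0.547 -0.1 23.6 0; 0.238 -0.547 -0.14 23.6 0",
  "newtons": 40
}}

```text
t: 2.6
position: [0.4169, 0.0248, 0.1145]
orientation: [-0.0, -0.053, 0.999, 0.0]
contact_force: [0.6, 0.4, -0.4]
grip_width: -0.0001
finger_force: 0.0
```

>>> {"method": "arm_command", "body": {
  "increments": "0.02 0.002 0 0 0; 0.032 0.0035 0 0 0; 0.042 0.0045 0 0 0; 0.052 0.0055 0 0 0; 0.06 0.0065 0 0 0; 0.068 0.0075 0 0 0; 0.075 0.008 0 0 0; 0.079 0.0085 0 0 0; 0.079 0.0085 0 0 0"
}}

```text
t: 3.72
position: [0.4963, 0.034, 0.1162]
orientation: [-0.001, -0.054, 0.999, -0.0]
contact_force: [-4.9, -1.6, 4.0]
grip_width: -0.0002
finger_force: 2.0
```

Run:
```python
from h import *
import cv2
f=grab_frame("side")
cv2.imwrite('pics/side1.png',cv2.resize(f[90:360,90:450],None,fx=2.2,fy=2.2,interpolation=cv2.INTER_CUBIC)[:,:,::-1])
```

```text
(no output)
```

View pics/side1.png

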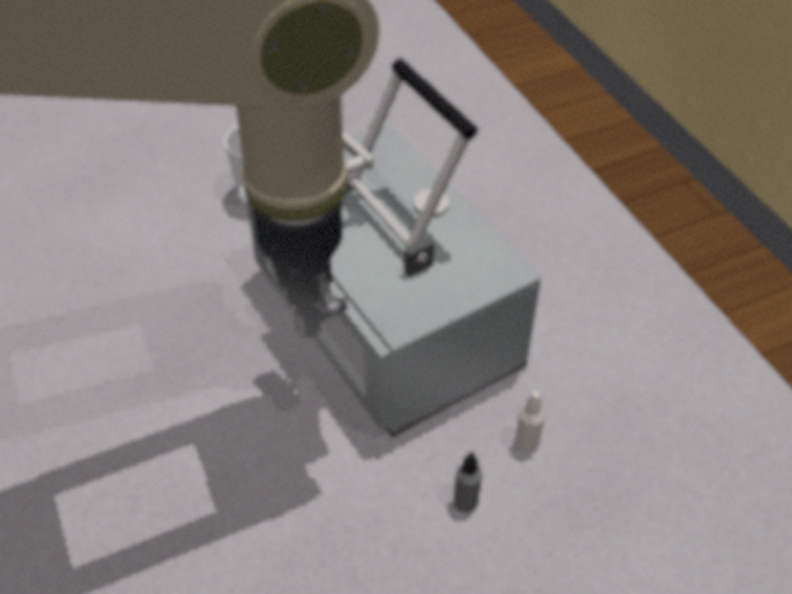

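The picture shows the door almost flush with the front (its upper edge runs from about (340,290) to (388,345) in the crop) and the lever unmoved. The force is only 5 N, which is no more than the hinge friction, so I'll push until it rises at the stop.

>>> {"method": "arm_command", "body": {
  "increments": "0.002 0 0 0 0; 0.004 0.0005 0 0 0; 0.004 0.0005 0 0 0"
}}

```text
t: 4.15
position: [0.4967, 0.034, 0.1161]
orientation: [-0.005, -0.054, 0.999, -0.0]
contact_force: [-29.6, -3.9, 23.1]
grip_width: -0.0001
finger_force: 14.1
```

>>> {"method": "arm_command", "body": {
  "increments": "-0.03 -0.003 0 0 0; -0.06 -0.006 0 0 0; -0.06 -0.006 0.06 0 0.5; -0.06 -0.006 0.12 0 1; -0.06 -0.006 0.17 0 1; -0.01 0.02 0.17 0 1; 0.03 0.055 0.17 0 1; 0.063 0.081 0.17 0 1; 0.063 0.081 0.17 0 1",
  "newtons": 40
}}

```text
t: 5.28
position: [0.5648, 0.1172, 0.2847]
orientation: [-0.001, -0.055, 0.998, 0.0]
contact_force: [-0.8, -0.3, -0.1]
grip_width: 0.0854
finger_force: 0.0
```

Run:
```python
from h import *
import cv2
p=np.load('p.npy')
f=grab_frame("wrist");print(state()['position'])
for n in("catch_pin","lever_bar"):print(n,[(np.round(d['uv']).tolist(),round(d['conf'],2)) for d in search_frame("wrist",n)[:2]])
ends=[pin(p[4],-.068),pin(p[4]),pin(p[4],-.014)]
q=proj("wrist",w(p,ends));print(q.round())
for a in q: cv2.circle(f,tuple(int(v) for v in a),3,(255,0,0),1)
cv2.imwrite('pics/w1.png',f[:,:,::-1])
```

```text
[0.56396062 0.11627511 0.28519921]
catch_pin [([284.0, 263.0], 0.8)]
lever_bar [([310.0, 308.0], 0.56), ([86.0, 239.0], 0.5)]
[[279. 201.]
 [279. 232.]
 [279. 273.]]
```

View pics/w1.png

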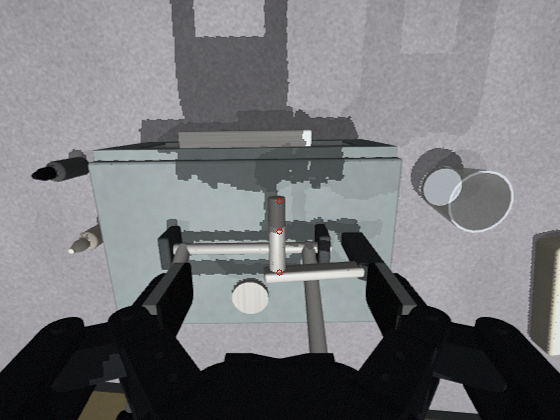

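The wrist picture shows the pin from (279,200) to (279,275), exactly under the predicted marks, and the door shut. Next I go down with a half-open gripper and grip it.

>>> {"method": "arm_command", "body": {
  "increments": "0 0 -0.02 0 0.5; 0 0 -0.045 0 0.5; 0 0 -0.072 0 0.5; 0 0 -0.072 0 0.5; 0 0 -0.072 0 0; 0 0 -0.072 0 0; 0 0 -0.072 0 0; 0 0 -0.072 0 0",
  "newtons": 40
}}

```text
t: 6.42
position: [0.564, 0.1154, 0.2152]
orientation: [0.001, -0.054, 0.999, -0.0]
contact_force: [0.6, -2.4, 1.0]
grip_width: 0.0106
finger_force: 39.0
```

Run:
```python
from h import *
p=np.load('p.npy');print(state()['position'])
b=w(p,pin(p[4]))[0]
for c in np.r_[np.arange(.25,2.11,.2),2.1,2.15]: print(round(c,2),(w(p,pin(c))[0]-b).round(4))
```

```text
[0.56403725 0.1153986  0.21519375]
0.25 [-0.0002  0.0018  0.0101]
0.45 [-0.0007  0.0066  0.0232]
0.65 [-0.0015  0.0138  0.0351]
0.85 [-0.0025  0.0233  0.0453]
1.05 [-0.0037  0.0346  0.0535]
1.25 [-0.0051  0.0473  0.0592]
1.45 [-0.0066  0.0608  0.0622]
1.65 [-0.0081  0.0747  0.0625]
1.85 [-0.0096  0.0884  0.06  ]
2.05 [-0.011   0.1013  0.0548]
2.1 [-0.0113  0.1044  0.0532]
2.15 [-0.0116  0.1073  0.0513]
```

>>> {"method": "arm_command", "body": {
  "increments": "0 0.002 0.01 0 0; -0.0005 0.0065 0.023 0 0; -0.0015 0.014 0.035 0 0; -0.0025 0.023 0.045 0 0; -0.0035 0.0345 0.0535 0 0; -0.005 0.047 0.059 0 0; -0.0065 0.061 0.062 0 0; -0.008 0.0745 0.0625 0 0; -0.0095 0.088 0.06 0 0; -0.011 0.1 0.0555 0 0; -0.0115 0.106 0.053 0 0; -0.0115 0.106 0.053 0 0"
}}

```text
t: 7.92
position: [0.5516, 0.22, 0.2672]
orientation: [-0.001, -0.054, 0.999, -0.002]
contact_force: [-2.5, -9.8, 1.7]
grip_width: 0.0106
finger_force: 44.7
```

>>> {"method": "arm_command", "body": {
  "increments": "0 0 0 0 0.5; 0 0 0 0 0.5; 0 0 0.05 0 0.5; 0 0 0.1 0 0.5; 0.01 -0.015 0.1 -10 0.8; 0.025 -0.03 0.1 -20 1; 0.04 -0.05 0.1 -30 1; 0.055 -0.07 0.1 -40 1; 0.07 -0.085 0.1 -50 1; 0.085 -0.1 0.1 -60 1; 0.1 -0.115 0.1 -70 1; 0.106 -0.124 0.1 -80 1"
}}

```text
t: 9.43
position: [0.6587, 0.097, 0.367]
orientation: [-0.0, 0.603, 0.798, 0.0]
contact_force: [-0.3, 0.2, 0.4]
grip_width: 0.0853
finger_force: 0.0
```

>>> {"method": "arm_command", "body": {
  "increments": "0 0 0 -10 0.9; 0 0 0 -10 0.8; 0 0 0 -10 0.8",
  "newtons": 80
}}

```text
t: 9.8
position: [0.6579, 0.0979, 0.3674]
orientation: [-0.0, 0.666, 0.746, 0.0]
contact_force: [0.0, 0.5, 0.0]
grip_width: 0.0681
finger_force: 0.0
```

Run:
```python
from h import *
import cv2
p=np.load('p.npy')
f=grab_frame("wrist");print(state()['position'])
print([(np.round(d['uv']).tolist(),round(d['conf'],2)) for d in search_frame("wrist","lever_bar")[:2]])
q=proj("wrist",w(p,[bar(0,.062),bar(0),bar(0,-.062),pin(2.1,-.068),pin(2.1,-.014)]));print(q.round())
for a in q: cv2.circle(f,tuple(int(v) for v in a),3,(255,0,0),1)
cv2.imwrite('pics/w2.png',f[:,:,::-1])
```

```text
[0.65791428 0.09784162 0.3673939 ]
[([272.0, 221.0], 0.67), ([175.0, 33.0], 0.48)]
[[280. 141.]
 [279. 227.]
 [279. 300.]
 [107.  28.]
 [189.  29.]]
```

View pics/w2.png

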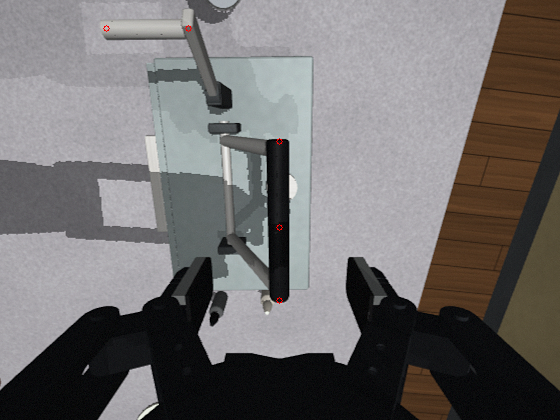

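The wrist picture shows the bar from (279,141) to (279,300), the pin at (107,28)–(189,28) as for the catch flipped to 2.1, and the door shut. Next I go down and grip the bar.

>>> {"method": "arm_command", "body": {
  "increments": "0 0 -0.03 0 0.7; 0 0 -0.06 0 0.7; 0 0 -0.084 0 0.7; 0 0 -0.084 0 0.7; 0 0 -0.084 0 0; 0 0 -0.084 0 0; 0 0 -0.084 0 0; 0 0 -0.084 0 0",
  "newtons": 80
}}

```text
t: 10.9
position: [0.6578, 0.0975, 0.2854]
orientation: [0.0, 0.668, 0.744, 0.0]
contact_force: [-6.3, 0.0, 5.8]
grip_width: 0.0131
finger_force: 77.9
```

Run:
```python
from h import *
p=np.load('p.npy');s=state();print(s['position'],s['grip_width'])
b=w(p,bar(0))[0]
for c in np.arange(.1,1.08,.1): print(round(c,2),(w(p,bar(c))[0]-b).round(4))
```

```text
[0.65777376 0.0975379  0.28538641] 0.013098864085563934
0.1 [-0.0119 -0.0013  0.0051]
0.2 [-0.0242 -0.0026  0.0089]
0.3 [-0.0369 -0.004   0.0115]
0.4 [-0.0498 -0.0054  0.0128]
0.5 [-0.0627 -0.0068  0.0128]
0.6 [-0.0755 -0.0082  0.0115]
0.7 [-0.0882 -0.0096  0.0089]
0.8 [-0.1005 -0.0109  0.0051]
0.9 [-0.1124 -0.0122  0.    ]
1.0 [-0.1238 -0.0134 -0.0062]
```

>>> {"method": "arm_command", "body": {
  "increments": "-0.012 -0.0015 0.005 0 0; -0.024 -0.0025 0.009 0 0; -0.037 -0.004 0.0115 0 0; -0.05 -0.0055 0.013 0 0; -0.0625 -0.007 0.013 0 0; -0.0755 -0.008 0.0115 0 0; -0.088 -0.0095 0.009 0 0; -0.1005 -0.011 0.005 0 0; -0.1125 -0.012 0 0 0; -0.124 -0.0135 -0.006 0 0; -0.126 -0.0135 -0.0075 0 0; -0.126 -0.0135 -0.0075 0 0"
}}

```text
t: 12.4
position: [0.5362, 0.0832, 0.2821]
orientation: [0.006, 0.668, 0.744, 0.005]
contact_force: [7.7, -5.4, 15.5]
grip_width: 0.0133
finger_force: 87.1
```

Run:
```python
from h import *
import cv2
p=np.load('p.npy')
s=state();print(s['position'],s['contact_force'],s['finger_force'],s['grip_width'])
f=grab_frame("side");g=grab_frame("wrist")
for n,c,im in(("side","side",f),("wrist","wrist",g)):
    for a in proj(c,w(p,[bar(1,.062),bar(1,-.062),bar(1)])): cv2.circle(im,tuple(int(v) for v in a),3,(255,0,0),1)
o=np.hstack([f[60:360,100:450],g[:300,60:480]])
cv2.imwrite('pics/end.png',o[:,:,::-1])
```

```text
[0.53622392 0.08318316 0.28206921] [ 7.73251427 -5.43410001 15.49124454] 87.06008791923523 0.01332803940762123
```

View pics/end.png

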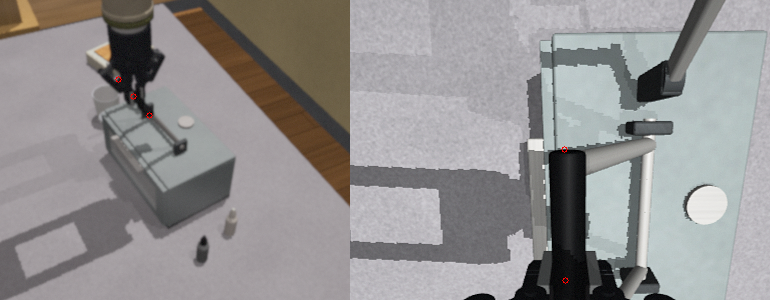

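The side and wrist pictures show the bar within about 3 px of the marks predicted for lever = 1.0, held by the fingers, with the door shut, the catch over and both bottles upright. The job can be handed in.

```bash
python3 -c "
from cell import *
print(job_done())"
```

```text
the job is handed in; nothing more can be done
None
```

I handed the job in at about 12.5 s: the door is shut, the catch is flipped all the way over, and the fingers hold the lever near its stop (about 0.98 rad estimated). I touched neither bottle nor the cup, and the hand-in call gave no verdict.

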